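# Lock the bayonet lid onto the sample mill

## Robot

A 6-joint arm with a two-finger parallel gripper is mounted at the origin on a cart in front of the work surface, level with it; the furniture and walls round the work are solid. World frame = base frame: x ahead of the robot, y to its left, z up, the work surface at z = 0. Lengths are in m, angles in rad, forces in N, time in s.
With the tool pointing down it reaches from about 0.3 to 0.875 m from the base axis. Payload 6.4 kg.
Tool frame: the origin (TCP) lies where the fingers leave the gripper's body, on its centre line; the fingertips stand 64 mm ahead of it and the grasp point (between the pads) lies 45 mm ahead of it; y points along the fingers, x is the direction in which the jaws open and shut, and the axes are right-handed (so a half turn about y gives the same grasp; the last joint's range is limited). The gripper opens to 88 mm and grips with 3 to 60 N. Pads are 18 mm wide; open, the fingers measure 123 mm over their backs; the gripper's body (75 mm by 187 mm) begins 45 mm behind the grasp point.
Start: joints at [1.075, 0.181, 1.607, -0, 1.354, -0.206], TCP at [0.164, 0.551, 0.303] pointing down, gripper open.
Joint ranges: [-2.99, 2.99], [-0.89, 2.07], [0.3, 2.58], [-1.14, 4.28], [0, 2.63], [-3.12, 3.12]. Speed limits (rad/s): [2.57, 2.57, 3.01, 3.14, 3.14, 3.14].

## Interface

Orientations are given as a unit quaternion [w, x, y, z].
In Python, from bench import env, imaging, job gives the robot as it stands.
- The arm moves only by the tool servo_tool, never from a script. Its argument "moves" is text: rows parted by semicolons, each of 5 numbers parted by spaces: the opening, from 0 (shut) to 1 (fully open), then the shift along the tool's x, y, z in mm, then the turn about the tool's y in rad. A call has exactly 5 rows; each row shifts and turns the commanded pose from where the row before left it, along the tool's axes as they then stand; what a row does not reach is not made up. A row lasts 1/12 s, in which the tool goes at most 41.7 mm and 7.16 degrees, less where a joint would pass 70% of its speed; a pose out of reach is approached as far as the arm can. A call with a gripper value outside its range is refused whole. The fingers move at their own pace and stop on an object; "grip_force" is the grip in N (left out, the last holds). Time passes only in rows, so rows that do not move let the fingers close, or fill a call up. It gives the time, the measured TCP pose, the force and the opening at its end, in the units of the state.
- env.state(): the state, without advancing time (a new reading comes with each control period).
- imaging.read_camera(name): name is "side" or "top"; returns a dict with "img" (400x640x3 uint8, red, green, blue), "intrinsics" (3x3 intrinsics, pixels), "T" (4x4, takes a point from camera to world coordinates). Camera axes: x right, y down, z forward; pixel columns grow to the right and rows downward; lengths in m; the calibration is good to about 2 mm. A picture is of the moment at which its call begins. There is no depth.
- job.finish_job(): hands the job in, once; it reports no verdict.
The state is a dict: "time": time; "joints": joint angles; "joint_velocities": joint speeds; "effort": joint torques, N m; "tcp_pos": TCP position; "tool_rot": TCP orientation; "wrist_force": force on the tool from outside, world axes, zero at the start; "moment": the same for the moment, N m; "width": finger opening in m.
Only numpy, scipy, OpenCV 4.12 (cv2) and the standard library are available. Lean on these libraries where they do the work, as an engineer would, in place of code of your own. Each camera call takes 0.05 s, during which the arm holds its last target. There are 200 camera calls.

## Task

Close the sample mill on the worktop with its bayonet lid: pick the lid up by its black grip bar, get its two lugs into the slots of the collar (the exact angle has to be felt or looked for), push it down against the spring and twist it clockwise to the stop, so that it springs up into its locked position when you let go. Work gently, never forcing or ramming the lid, and leave the vials and moisture dishes where they stand.

Things in the scene. Friction and masses are not known exactly. Their poses are not given: they have to be found in the camera images.
- mill: Small white sample mill, fixed: base 170x150x50 mm, front panel at its -x; on it a round open aluminium chamber tower, 87 mm diameter, topped by a steel bayonet collar, outer diameter 86 mm. Origin: on the worktop, on the tower's vertical axis; z up. The collar is clocked on the tower by an unreported angle of up to 0.26 rad either way, and does not move during work.
- mill_rim (a point): Centre of the collar's flat top rim, 117 mm above the mill's origin, axes as the mill's. The bore is 53 mm across; two opposite slots in the rim, 12 mm wide, reach to 35 mm from the axis. They lie at +y and -y of this frame give or take the unreported 0.26 rad, so feel (or look) for them. Lid lugs lying on the rim put the lid's origin 8 mm below this point.
- mill_down (a point): Where the lid's origin is when pushed right down, its flange on the rim: 22.5 mm below mill_rim. The rim's flange is 8 mm thick; with the lid up to 1.5 mm above this point its lugs turn under the flange, clockwise from above only, to a hard stop 0.64 rad from the slot centre. Counter-clockwise is blocked.
- mill_locked (a point): Where the lid's origin is when locked: 18 mm below mill_rim. At the stop the flange's underside has pockets 3 mm deep and 11 mm wide, into which the spring lifts the lugs once the lid is let go. An unlocked lid is pushed up to about 11 mm below mill_rim.
- mill_plate (a point): Top of the rubber-faced sprung plate inside the bore as it stands free, 9 mm below mill_rim; it goes down 22 mm, stiffness 650 N/m, no preload (about 9 N with the lid pushed right down, 6 N locked).
- lid: Loose aluminium bayonet lid, 0.12-0.19 kg, upright on the worktop; origin: centre of its underside, z up. Plug 49 mm diameter, tapered to 40 in its lowest 4.5 mm; lugs at its +y and -y, 8 wide, z 8 to 13, ends 33 mm from the axis; flange 76 mm diameter, z 22.5 to 28.5; black grip bar 60 mm along x, 14 along y, z 28.5 to 52.5. Half a turn changes nothing.
- vial_a: Sample vial, 33 mm diameter, 78 mm high, a bystander; origin at the centre of its base.
- vial_b: Second sample vial, same size, a bystander; origin at the centre of its base.
- dish: Round aluminium moisture dish, 61 mm diameter, 26 mm high, the nearer to the robot of two alike, a bystander; origin at the centre of its base.

How it is judged:
On the way, in this order (a step that is already met when the one before it is completed fails the run):
1. the lid is carried to the mill: upright over the collar, its plug not yet in the slots (horizontal distance between lid and mill below 0.02 m and z of lid in the frame of mill above 0.107 m).
2. the lid is pushed down against the spring until its lugs are below the collar's flange (horizontal distance between lid and mill below 0.005 m and z of lid in the frame of mill below 0.0968 m), for 0.1 s.
At the end, for the whole second after the job is handed in: The lid sits locked in the collar: centred on the mill's axis within 4 mm, level within 0.05 rad, its origin 97.6 to 100.8 mm above the mill's origin (the spring holds its lugs up in the pockets), at rest and released (horizontal distance between lid and mill below 0.004 m and z of lid in the frame of mill between 0.0976 and 0.1008 m and angle between the z axis of lid and the z axis of mill, either way round below 0.05 rad and linear speed of lid below 0.01 m/s); the robot touches nothing.
It fails at once if the lid presses on the mill with more than 60 N (contact force between lid and mill above 60 N).
It fails at once if a vial or the listed dish is moved more than 15 mm (distance of any of vial_a, vial_b, dish from where it was at the start of the episode above 0.015 m).
It also fails if it takes over 64 s, if anything falls off the work surface, if the arm or the gripper's body presses on something with over 40 N, if the wrist force passes 120 N, or if a joint passes its speed limit or range.

## Working session

There is one attempt and no reset: what is moved stays moved. The work goes in short steps, Python scripts to look and compute and a tool call to move; the robot and the scene stay as the last step left them, time stands still between calls to the robot, and variables do not carry over. Pictures are saved under pics/ and viewed, about 8 in all and at most 12, crops included, and the job is handed in when it is done.

Besides the shell and the picture viewer there is one more tool, called after ">>>" by a JSON object that holds its "method" and its "body". servo_tool: Moves the arm, as the interface text tells. Its arguments: {"type":"object","properties":{"moves":{"type":"string"},"grip_force":{"type":"number"}},"required":["moves"]}

```bash
mkdir -p pics; ls
python3 - <<'E'
from bench import env, imaging
import cv2,numpy as np
print(env.state())
for n in("side","top"):
    c=imaging.read_camera(n); cv2.imwrite(f"pics/{n}0.png",c["img"][:,:,::-1]); print(n,c["intrinsics"].tolist(),np.round(c["T"],4).tolist())
    np.savez(f"{n}0.npz",**c)
E
```

```text
pics
{'time': 0.0, 'joints': array([ 1.07469023e+00,  1.81513486e-01,  1.60799594e+00, -1.66697224e-05,
        1.35379141e+00, -2.06295786e-01]), 'joint_velocities': array([-1.38982189e-03,  1.43179273e-03, -2.21703436e-04,  4.66870550e-04,
        6.80928307e-06, -8.07218262e-04]), 'effort': array([ 6.56146294e-04, -4.33849919e+01, -3.41861022e+01,  7.03649037e-02,
        3.86174116e-02, -7.87563158e-05]), 'tcp_pos': array([0.16409714, 0.55064585, 0.30183137]), 'tool_rot': array([-0.56669884,  0.56721741,  0.42201591, -0.42310686]), 'wrist_force': array([-0.13457784,  0.05852008, -0.63506173]), 'moment': array([ 0.00350315, -0.0209651 ,  0.04775251]), 'width': 0.08793206980076779}
side [[401.04525237416465, 0.0, 319.86653189134785], [0.0, 401.04525237416465, 199.77781014645964], [0.0, 0.0, 1.0]] [[0.9897, -0.0839, 0.1159, 0.4582], [-0.1427, -0.5148, 0.8454, -0.6589], [-0.0113, -0.8532, -0.5214, 0.5632], [0.0, 0.0, 0.0, 1.0]]
top [[392.6040450742537, 0.0, 316.6231963221916], [0.0, 392.6040450742537, 199.23493348154193], [0.0, 0.0, 1.0]] [[-0.0126, -0.9923, 0.1232, 0.4322], [-0.9997, 0.0153, 0.0214, 0.0791], [-0.0232, -0.1229, -0.9921, 0.9456], [0.0, 0.0, 0.0, 1.0]]
```

View pics/side0.png

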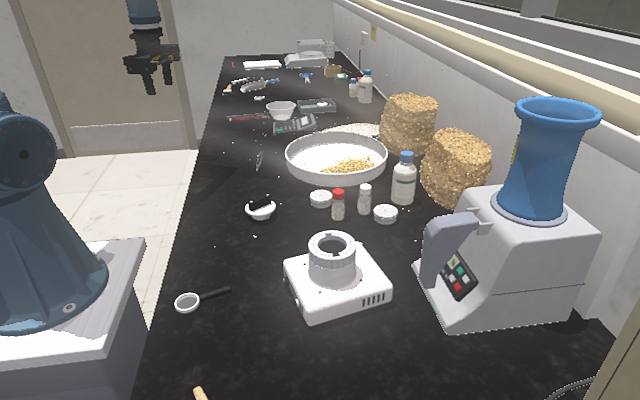

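View pics/top0.png

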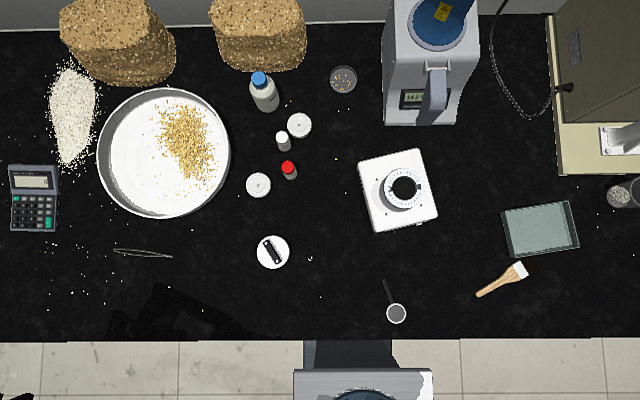

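```bash
python3 -c "
from scipy.spatial.transform import Rotation as R
print(R.from_quat([-0.56669884,  0.56721741,  0.42201591, -0.42310686],scalar_first=True).as_matrix())"
```

```text
[[ 2.85766320e-01 -7.98790611e-04 -9.58299000e-01]
 [ 9.58297868e-01 -1.51000162e-03  2.85767241e-01]
 [-1.67530123e-03 -9.99998541e-01  3.33971733e-04]]
```

The top view shows the white lid with its black bar at (273,252), the mill collar at (404,188), the vials at (282,140) and (288,170), and the dishes at (299,125) and (258,185). In the side view the lid is at (261,209) and the collar at (332,245). Next I'll enlarge the collar and lid from both views.

Run:
```python
import cv2,numpy as np
t=cv2.imread("pics/top0.png");s=cv2.imread("pics/side0.png")
def c(i,x,y,w=30,h=22): return cv2.resize(i[y-h:y+h,x-w:x+w],(400,293),interpolation=cv2.INTER_CUBIC)
cv2.imwrite("pics/crop.png",np.vstack([np.hstack([c(t,273,252),c(t,404,188)]),np.hstack([c(s,261,209),c(s,332,250)])]))
```

```text
(no output)
```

View pics/crop.png

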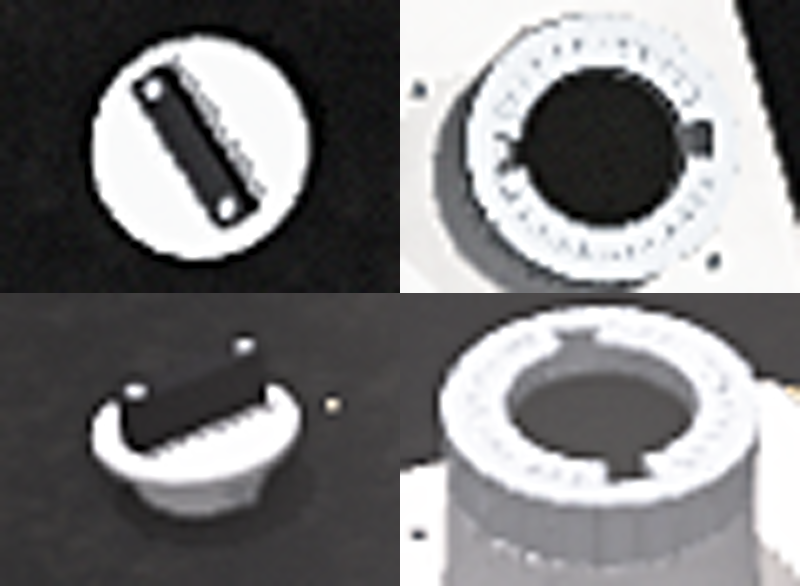

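The crops show both slots clearly: right (697,139) and left (512,155) in the top crop, far (578,335) and near (628,467) in the side crop. The screw heads on the bar ends show in both views. Next I'll measure all of this.

```bash
cat > h.py <<'E'
import cv2,numpy as np
def ray(c,p):
    p=np.atleast_2d(p).astype(float); d=np.c_[p,np.ones(len(p))]@np.linalg.inv(c["intrinsics"]).T
    d=d@c["T"][:3,:3].T; return c["T"][:3,3],d/np.linalg.norm(d,axis=1,keepdims=True)
def onz(c,p,z):
    o,d=ray(c,p); return o+d*((z-o[2])/d[:,2])[:,None]
def tri(a,pa,b,pb):
    A=np.zeros((3,3));y=np.zeros(3);L=[]
    for c,p in((a,pa),(b,pb)):
        o,d=ray(c,p);M=np.eye(3)-np.outer(d[0],d[0]);A+=M;y+=M@o;L.append((o,M))
    x=np.linalg.solve(A,y); return x,[np.linalg.norm(M@(x-o))*1e3 for o,M in L]
def bore(c,x,y,thr=150,w=22,k=6):
    g=cv2.cvtColor(c["img"],cv2.COLOR_RGB2GRAY)[y-w:y+w,x-w:x+w]
    g=cv2.resize(g,None,fx=k,fy=k,interpolation=cv2.INTER_CUBIC)
    n,l,st,ce=cv2.connectedComponentsWithStats((g<thr).astype(np.uint8)); m=(l==l[w*k,w*k])
    px=lambda p:(np.asarray(p)+.5)/k-.5+[x-w,y-w]
    o=cv2.morphologyEx(m.astype(np.uint8),cv2.MORPH_OPEN,cv2.getStructuringElement(cv2.MORPH_ELLIPSE,(61,61)))
    e=cv2.fitEllipse(max(cv2.findContours(o,0,1)[0],key=len)); 
    return px(e[0]),np.array(e[1])/k,px(np.argwhere(m)[:,::-1])
E
python3 - <<'E'
from h import *
T=dict(np.load("top0.npz"));S=dict(np.load("side0.npz"))
bt,et,mt=bore(T,404,188);bs,es,ms=bore(S,332,245,130)
print("bore",bt,et,bs,es);x,r=tri(T,bt,S,bs);print("rim",x*1e3,r)
for c,b,m in((T,bt,mt),(S,bs,ms)):
    o=onz(c,b,.117)[0];P=(onz(c,m,.117)-o)[:,:2]*1e3;R=np.hypot(*P.T);print(o*1e3,"Rmax",R.max())
    for s in(1,-1):
        k=(R>29)&(R<36)&(P[:,1]*s>15); a=np.degrees(np.arctan2(P[k,1],P[k,0]));print(s,k.sum(),a.mean(),a.min(),a.max(),np.hypot(*P[k].mean(0)))
q=lambda x,y,ox,oy:(np.array([x,y])+.5)/6.6667-.5+[ox,oy]
for n,a,b in(("screw1",q(153,88,243,230),q(135,98,231,187)),("screw2",q(228,207,243,230),q(245,52,231,187)),
  ("slotR",q(697,139,374,166),q(628,467-293,302,228)),("slotL",q(512,155,374,166),q(578,338-293,302,228))):
    x,r=tri(T,a,S,b);print(n,x*1e3,r)
# flange
g=cv2.cvtColor(T["img"],cv2.COLOR_RGB2GRAY)[230:275,250:297];g=cv2.resize(g,None,fx=6,fy=6,interpolation=2)
C=max(cv2.findContours((g>130).astype(np.uint8),0,1)[0],key=cv2.contourArea);e=cv2.fitEllipse(C);p=(np.array(e[0])+.5)/6-.5+[250,230]
print("flange",p,np.array(e[1])/6,onz(T,p,.0285)*1e3)
w=onz(T,(cv2.convexHull(C)[:,0]+.5)/6-.5+[250,230],.0285)*1e3;print(np.ptp(w,axis=0))
for nm,x,y,col in(("dishes",0,0,0),):
  for u in((299,125),(258,185)): print(onz(T,u,.026)*1e3)
  for u in((282,133),(288,163)): print(onz(T,u,.078)*1e3)
E
```

```text
bore [404.06483205 187.62600708] [23.83665721 25.15479787] [331.69856771 245.81832123] [13.85255814 25.49046834]
rim [557.25440116 -89.91684033 112.43968314] [np.float64(0.47090958225002794), np.float64(0.47090958224995794)]
[557.04280822 -89.0279451  117.        ] Rmax 35.4031685544687
1 270 94.64828436664226 81.32948360100632 104.01073243297662 31.019782183830806
-1 556 -85.61750633287856 -96.94804631407602 -74.69722937829374 31.865497581569343
[555.7766708  -95.74402572 117.        ] Rmax 29.22730328036244
1 4 55.75715540682483 54.457619445997125 57.06077012041896 29.120909981934577<stdin>:8: RuntimeWarning: Mean of empty slice.
  ret = ret.dtype.type(ret / rcount)
Traceback (most recent call last):
ValueError: zero-size array to reduction operation minimum which has no identity
```

Run:
```python
from h import *
T=dict(np.load("top0.npz"));S=dict(np.load("side0.npz"))
for tt,ts in((150,175),(170,195),(190,205)):
  bt,et,mt=bore(T,404,188,tt);bs,es,ms=bore(S,332,245,ts)
  print("bore",bt,et,bs,es);x,r=tri(T,bt,S,bs);print("rim",x*1e3,r)
  for c,b,m in((T,bt,mt),(S,bs,ms)):
    o=onz(c,b,.117)[0];P=(onz(c,m,.117)-o)[:,:2]*1e3;R=np.hypot(*P.T);print(o*1e3,"Rmax",R.max())
    for s in(1,-1):
        k=(R>29)&(R<36)&(P[:,1]*s>15)
        if k.sum(): a=np.degrees(np.arctan2(P[k,1],P[k,0]));print(s,k.sum(),a.mean(),a.min(),a.max(),np.hypot(*P[k].mean(0)))
q=lambda x,y,ox,oy:(np.array([x,y])+.5)/6.6667-.5+[ox,oy]
for n,a,b in(("screw1",q(153,88,243,230),q(135,98,231,187)),("screw2",q(228,207,243,230),q(245,52,231,187)),
  ("slotR",q(697,139,374,166),q(628,467-293,302,228)),("slotL",q(512,155,374,166),q(578,338-293,302,228))):
    x,r=tri(T,a,S,b);print(n,x*1e3,r)
g=cv2.cvtColor(T["img"],cv2.COLOR_RGB2GRAY)[230:275,250:297];g=cv2.resize(g,None,fx=6,fy=6,interpolation=2)
C=max(cv2.findContours((g>130).astype(np.uint8),0,1)[0],key=cv2.contourArea);e=cv2.fitEllipse(C);p=(np.array(e[0])+.5)/6-.5+[250,230]
w=onz(T,(cv2.convexHull(C)[:,0]+.5)/6-.5+[250,230],.0285)*1e3;print("flange",p,np.array(e[1])/6,onz(T,p,.0285)*1e3,np.ptp(w,axis=0))
for u in((299,125),(258,185)): print("dish",onz(T,u,.026)*1e3)
for u in((282,133),(288,163)): print("vial",onz(T,u,.078)*1e3)
```

```text
bore [404.06483205 187.62600708] [23.83665721 25.15479787] [331.80151367 244.1416448 ] [17.96075821 28.16359456]
rim [557.15320996 -89.28533659 115.6987304 ] [np.float64(0.0848573815649672), np.float64(0.08485738156459041)]
[557.04280822 -89.0279451  117.        ] Rmax 35.4031685544687
1 270 94.64828436664226 81.32948360100632 104.01073243297662 31.019782183830806
-1 556 -85.61750633287856 -96.94804631407602 -74.69722937829374 31.865497581569343
[556.77914586 -90.95453296 117.        ] Rmax 35.16636395222798
1 344 93.48170873869132 83.69441540422001 102.78413722384838 31.663645328162175
-1 417 -86.89526070759811 -97.7334936362627 -75.63915537528501 31.14169152667441
bore [404.06407928 187.641421  ] [24.06664785 25.31676737] [331.78485616 244.07399495] [18.36473592 28.45869446]
rim [557.11358202 -89.2564034  115.83216951] [np.float64(0.07139667666374203), np.float64(0.07139667666362129)]
[557.00974037 -89.02503514 117.        ] Rmax 35.57927035298214
1 347 94.10364947577779 81.01046785152143 104.71642836977841 31.15138635718836
-1 596 -85.63994702882167 -97.01966309614605 -74.45579159
[... 1010 characters left out ...]
loat64(21.296930364350796)]
screw2 [425.76201325 187.76575248  69.65084748] [np.float64(20.211737435784197), np.float64(20.211737435784254)]
slotR [ 585.42344541 -226.41967289  192.49845333] [np.float64(40.09139750126924), np.float64(40.0913975012693)]
slotL [ 585.99964065 -174.65164989  188.69194974] [np.float64(43.96606241622259), np.float64(43.966062416222485)]
flange [272.50920614 251.75209045] [32.36849976 33.18917084] [[424.77611134 202.95244581  28.5       ]] [77.14499146 75.31151203  0.        ]
dish [[728.05018285 139.38283861  26.        ]]
dish [[582.66579878 238.11388635  26.        ]]
vial [[693.2770574  174.91039849  78.        ]]
vial [[623.31748337 161.45878584  78.        ]]
```

Run:
```python
from h import *
T=dict(np.load("top0.npz"));S=dict(np.load("side0.npz"))
q=lambda x,y,ox,oy:(np.array([x,y])+.5)/6.6667-.5+[ox,oy]
for n,a,b in(("screw1",q(153,88,243,230),q(245,52,231,187)),("screw2",q(228,207,243,230),q(135,98,231,187)),
  ("slotR",q(297,139,374,166),q(228,467-293,302,228)),("slotL",q(112,155,374,166),q(178,338-293,302,228))):
    x,r=tri(T,a,S,b);print(n,x*1e3,r)
# bar long axis from the dark hole inside the flange disc
g=cv2.cvtColor(T["img"],cv2.COLOR_RGB2GRAY)[230:275,250:297];g=cv2.resize(g,None,fx=6,fy=6,interpolation=2)
n,l,st,ce=cv2.connectedComponentsWithStats((g<100).astype(np.uint8))
for i in range(1,n):
    if 500<st[i,4]<20000:
        c=cv2.findContours((l==i).astype(np.uint8),0,1)[0][0]; b=cv2.boxPoints(cv2.minAreaRect(c));W=onz(T,(b+.5)/6-.5+[250,230],.0525)*1e3;print(st[i],np.round(W,1).tolist(),W.mean(0))
        for j in(0,1): d=W[j+1]-W[j];print(np.hypot(*d[:2]),np.degrees(np.arctan2(d[1],d[0])))
```

```text
screw1 [445.45549448 215.59293732  52.73812342] [np.float64(0.10467180468117304), np.float64(0.10467180468119118)]
screw2 [404.82730068 190.09543591  52.01934813] [np.float64(0.17814566068767557), np.float64(0.17814566068774004)]
slotR [ 559.10374287 -118.80909869  117.07816842] [np.float64(0.024364624395393244), np.float64(0.024364624395278308)]
slotL [555.17155355 -60.05884073 116.61700354] [np.float64(0.17749358068308846), np.float64(0.17749358068306353)]
[  77   59  114  146 5891] [[446.7, 224.4, 52.5], [455.3, 210.1, 52.5], [404.7, 178.5, 52.5], [396.2, 192.7, 52.5]] [425.73673467 201.43505626  52.5       ]
16.63531335871998 -58.80055674952432
59.6155972857439 -148.0062522844282
```

The checks agree:
- **Lid:** centre (425.0, 202.9), bar at 32.1°, bar top measured at about 52.4 mm (text 52.5).
- **Collar:** centre (557.1, -89.3), rim measured at about 116.5 mm (text 117).
- **Slots:** axis at 93.9°, with both views within 0.5°.

I'll turn the jaws to 122.1° and move over the lid.

>>> {"method": "servo_tool", "body": {"moves": "1 0 0 0 -0.085; 1 0 0 0 -0.085; 1 0 0 0 -0.085; 1 0 0 0 -0.085; 1 0 0 0 -0.085", "grip_force": 25}}

```text
time: 0.52
tcp_pos: [0.1642, 0.5508, 0.3022]
tool_rot: [0.464, -0.464, -0.533, 0.534]
wrist_force: [0.2, 0.4, -0.1]
width: 0.0882
```

>>> {"method": "servo_tool", "body": {"moves": "1 0 0 0 -0.085; 1 0 0 0 -0.085; 1 0 0 0 -0.085; 1 0 0 0 -0.085; 1 0 0 0 -0.085"}}

```text
time: 0.93
tcp_pos: [0.1642, 0.5508, 0.3021]
tool_rot: [0.341, -0.341, -0.619, 0.62]
wrist_force: [0.3, 0.1, 0.5]
width: 0.0879
```

>>> {"method": "servo_tool", "body": {"moves": "1 -29 9 -2.4 0; 1 -29 9 -2.4 0; 1 -29 9 -2.4 0; 1 -29 9 -2.4 0; 1 -29 9 -2.4 0"}}

```text
time: 1.35
tcp_pos: [0.2518, 0.4333, 0.2569]
tool_rot: [0.342, -0.342, -0.619, 0.619]
wrist_force: [0.1, 0.4, 0.4]
width: 0.0881
```

>>> {"method": "servo_tool", "body": {"moves": "1 -29 9 -2.4 0; 1 -29 9 -2.4 0; 1 -29 9 -2.4 0; 1 -29 9 -2.4 0; 1 -29 9 -2.4 0"}}

```text
time: 1.77
tcp_pos: [0.3391, 0.3168, 0.2121]
tool_rot: [0.342, -0.342, -0.619, 0.619]
wrist_force: [0.9, 0.6, 0.8]
width: 0.0882
```

>>> {"method": "servo_tool", "body": {"moves": "1 -29 9 -2.4 0; 1 -29 9 -2.4 0; 1 -29 9 -2.4 0; 1 -29 9 -2.4 0; 1 0 0 0 0"}}

```text
time: 2.18
tcp_pos: [0.4101, 0.2216, 0.1752]
tool_rot: [0.344, -0.343, -0.617, 0.619]
wrist_force: [-0.6, -0.2, -0.1]
width: 0.0877
```

```bash
cat > d.py <<'E'
import sys,numpy as np
from bench import env
from scipy.spatial.transform import Rotation as R
s=env.state();M=R.from_quat(s["tool_rot"],scalar_first=True).as_matrix();p=s["tcp_pos"]*1e3
az=np.degrees(np.arctan2(M[1,0],M[0,0]));x,y,z,a=map(float,sys.argv[1:5])
print("t",s["time"],"p",p.round(2),"az",az.round(2),"tilt y",M[:,1].round(4),"shift",(M.T@(np.array([x,y,z])-p)).round(2),"turn",np.radians(az-a).round(4),"F",s["wrist_force"].round(1),"M",s["moment"].round(2),"w",s["width"])
E
python3 d.py 425 202.9 95 122.1
```

```text
t 2.1833 p [410.12 221.58 175.22] az 121.88 tilt y [-0.0012 -0.0017 -1.    ] shift [-23.66  80.23  -2.92] turn -0.0038 F [-0.6 -0.2 -0.1] M [0.05 0.04 0.01] w 0.08768144180831218
```

>>> {"method": "servo_tool", "body": {"moves": "1 -8 10 -1 -0.004; 1 -8 10 -1 0; 1 -7.6 10 -1 0; 1 0 10 0 0; 1 0 10 0 0"}}

```text
time: 2.6
tcp_pos: [0.4233, 0.2068, 0.1254]
tool_rot: [0.341, -0.341, -0.619, 0.62]
wrist_force: [-0.2, -0.4, 0.8]
width: 0.0882
```

>>> {"method": "servo_tool", "body": {"moves": "1 0 10 0 0; 1 0 10 0 0; 1 0 8 0 0; 1 0 2 0 0; 1 0 0 0 0"}}

```text
time: 3.02
tcp_pos: [0.423, 0.2067, 0.0959]
tool_rot: [0.341, -0.34, -0.619, 0.62]
wrist_force: [-0.5, 0.2, -0.5]
width: 0.088
```

```bash
python3 d.py 425 202.9 95 122.1
python3 - <<'E'
from bench import imaging
import cv2,numpy as np
a=imaging.read_camera("side")["img"][160:240,210:310,::-1];b=imaging.read_camera("top")["img"][212:292,223:323,::-1]
cv2.imwrite("pics/g1.png",np.hstack([cv2.resize(i,(400,320),interpolation=2) for i in(a,b)]))
E
```

```text
t 3.0167 p [423.   206.67  95.86] az 122.35 tilt y [-1.7e-03 -3.0e-04 -1.0e+00] shift [-4.26  0.85  0.33] turn 0.0043 F [-0.5  0.2 -0.5] M [ 0.06 -0.01 -0.03] w 0.08795283006106573
```

View pics/g1.png

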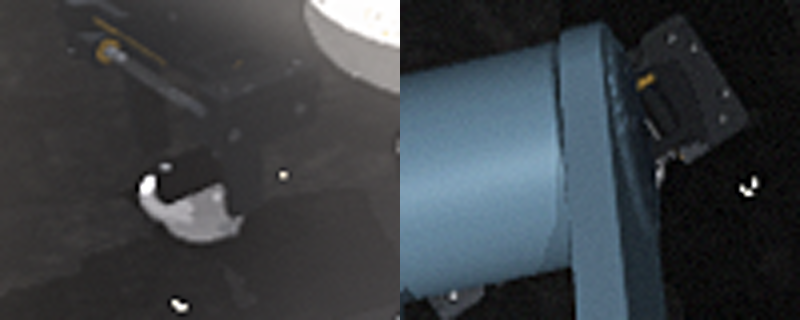

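The side view shows the lid between the open fingers with nothing touching; the top view is blocked by the arm. I'll correct 4 mm across the bar, close and lift.

>>> {"method": "servo_tool", "body": {"moves": "1 -2 0.8 0.3 0.004; 1 -2.2 0 0 0; 0 0 0 0 0; 0 0 0 0 0; 0 0 0 0 0", "grip_force": 30}}

```text
time: 3.53
tcp_pos: [0.4258, 0.2028, 0.0961]
tool_rot: [-0.342, 0.342, 0.619, -0.619]
wrist_force: [-0.2, 1.0, 0.1]
width: 0.07
```

>>> {"method": "servo_tool", "body": {"moves": "0 0 0 0 0; 0 0 0 0 0; 0 0 0 0 0; 0 0 0 0 0; 0 0 0 0 0"}}

```text
time: 3.95
tcp_pos: [0.4256, 0.2029, 0.0959]
tool_rot: [0.342, -0.342, -0.619, 0.619]
wrist_force: [-0.1, 0.1, -0.2]
width: 0.0368
```

```bash
python3 d.py 425 202.9 95 122.1
```

```text
t 3.95 p [425.59 202.9   95.89] az 122.1 tilt y [-0. -0. -1.] shift [0.31 0.89 0.5 ] turn -0.0 F [-0.1  0.1 -0.2] M [0.03 0.   0.03] w 0.03681227301130428
```

>>> {"method": "servo_tool", "body": {"moves": "0 0 0 0 0; 0 0 0 0 0; 0 0 0 0 0; 0 0 0 0 0; 0 0 0 0 0"}}

```text
time: 4.37
tcp_pos: [0.4256, 0.2029, 0.0959]
tool_rot: [-0.342, 0.342, 0.619, -0.619]
wrist_force: [0.7, 0.8, -0.4]
width: 0.0137
```

>>> {"method": "servo_tool", "body": {"moves": "0 0 -2 0 0; 0 0 -4 0 0; 0 0 -6 0 0; 0 0 -8 0 0; 0 0 -10 0 0"}}

```text
time: 4.78
tcp_pos: [0.4254, 0.2028, 0.1265]
tool_rot: [0.342, -0.342, -0.619, 0.619]
wrist_force: [-0.2, 0.3, -1.5]
width: 0.0136
```

>>> {"method": "servo_tool", "body": {"moves": "0 0 -25 0 0; 0 0 -25 0 0; 0 0 -25 0 0; 0 0 -25 0 0; 0 0 -15 0 0"}}

```text
time: 5.2
tcp_pos: [0.4265, 0.2031, 0.2448]
tool_rot: [-0.341, 0.343, 0.62, -0.618]
wrist_force: [-0.1, 0.6, -1.7]
width: 0.0138
```

>>> {"method": "servo_tool", "body": {"moves": "0 0 -5 0 0; 0 0 0 0 0; 0 0 0 0 0; 0 0 0 0 0; 0 0 0 0 0"}}

```text
time: 5.62
tcp_pos: [0.4248, 0.2027, 0.2446]
tool_rot: [0.343, -0.342, -0.618, 0.619]
wrist_force: [0.1, 0.1, -2.7]
width: 0.0138
```

```bash
python3 d.py 557.1 -89.3 245 93.9
```

```text
t 5.6167 p [424.85 202.71 244.55] az 122.09 tilt y [-2.6e-03 -5.0e-04 -1.0e+00] shift [-317.65   -0.65   43.1 ] turn 0.492 F [ 0.1  0.1 -2.7] M [ 0.05 -0.01 -0.05] w 0.01377391824647726
```

>>> {"method": "servo_tool", "body": {"moves": "0 0 0 0 0.1; 0 0 0 0 0.1; 0 0 0 0 0.1; 0 0 0 0 0.1; 0 0 0 0 0.092"}}

```text
time: 6.03
tcp_pos: [0.4251, 0.2028, 0.2447]
tool_rot: [0.484, -0.483, -0.515, 0.516]
wrist_force: [0.4, 1.1, -0.6]
width: 0.0137
```

>>> {"method": "servo_tool", "body": {"moves": "0 -10 0 -3.7 0; 0 -20 0 -7.5 0; 0 -25 0 -9.3 0; 0 -25 0 -9.3 0; 0 -25 0 -9.3 0"}}

```text
time: 6.45
tcp_pos: [0.4719, 0.0991, 0.2452]
tool_rot: [0.482, -0.481, -0.517, 0.518]
wrist_force: [0.3, 1.1, -1.6]
width: 0.0137
```

>>> {"method": "servo_tool", "body": {"moves": "0 -25 0 -9.3 0; 0 -25 0 -9.3 0; 0 -25 0 -9.3 0; 0 -25 0 -9.3 0; 0 -25 0 -9.3 0"}}

```text
time: 6.87
tcp_pos: [0.5267, -0.0228, 0.245]
tool_rot: [0.482, -0.481, -0.517, 0.518]
wrist_force: [-0.1, -0.8, -1.3]
width: 0.0139
```

>>> {"method": "servo_tool", "body": {"moves": "0 -25 0 -9.3 0; 0 -20 0 -7.5 0; 0 -15 0 -5.6 0; 0 -10 0 -3.7 0; 0 0 0 0 0"}}

```text
time: 7.28
tcp_pos: [0.5579, -0.0908, 0.2454]
tool_rot: [0.483, -0.483, -0.516, 0.517]
wrist_force: [-0.9, 1.1, -2.6]
width: 0.0134
```

>>> {"method": "servo_tool", "body": {"moves": "0 0 0 0 0; 0 0 0 0 0; 0 0 0 0 0; 0 0 0 0 0; 0 0 0 0 0"}}

```text
time: 7.7
tcp_pos: [0.5573, -0.088, 0.246]
tool_rot: [-0.482, 0.482, 0.517, -0.517]
wrist_force: [-0.3, 0.1, -1.4]
width: 0.0137
```

```bash
python3 d.py 557.1 -89.3 245 93.9
python3 - <<'E'
from bench import imaging
import cv2,numpy as np
a=imaging.read_camera("side");np.savez("side1.npz",**a);t=imaging.read_camera("top");np.savez("top1.npz",**t)
a=a["img"][170:290,260:410,::-1];b=t["img"][128:248,329:479,::-1]
cv2.imwrite("pics/g2.png",np.vstack([cv2.resize(i,(720,300 if 0 else 576)) if k==0 else cv2.resize(i,(720,24)) for k,i in enumerate((a,b))]))
E
```

```text
t 7.7 p [557.35 -87.98 246.03] az 93.98 tilt y [ 1.e-04  0.e+00 -1.e+00] shift [-1.3   1.03  0.34] turn 0.0014 F [-0.3  0.1 -1.4] M [-0.    0.02  0.02] w 0.013699001751998922
```

View pics/g2.png

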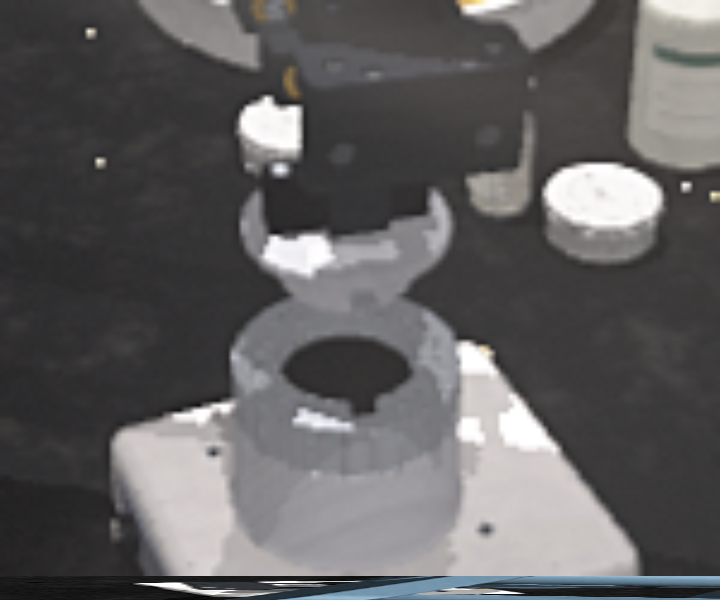

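Run:
```python
from h import *
S=dict(np.load("side1.npz"))
def pr(p): q=np.linalg.inv(S["T"])@np.r_[np.array(p)/1e3,1];q=S["intrinsics"]@q[:3];return q[:2]/q[2]
z=246-95.9
print("lid centre flange",pr([557.35,-88,z+25.5]),"lug bottom end",pr([559.6,-120.9,z+8]),"slot near z117",pr([559.1,-118.8,117]))
for s in(-1,1): print("flange edge",pr([557.35+38*s,-88,z+25.5]))
g=cv2.cvtColor(S["img"],cv2.COLOR_RGB2GRAY); print(g[226:236,326:344]); print(g[215,304:318],g[215,346:360])
```

```text
lid centre flange [331.98280496 216.22164935] lug bottom end [336.52417905 235.41217189] slot near z117 [335.78505672 253.70412419]
flange edge [310.25846388 218.17556471]
flange edge [353.43397339 214.29230349]
[[127 136 138 140 142 133 127 128 131 132 131 128 128 129 130 132 133 134]
 [127 131 131 130 128 129 130 133 135 137 137 134 134 133 133 137 139 135]
 [133 137 137 138 136 136 135 138 140 140 141 138 136 135 134 135 136 137]
 [134 136 138 139 140 138 138 138 140 142 141 141 138 135 133 133 133 139]
 [135 135 137 139 138 137 138 131 128 130 128 128 136 135 136 135 137 140]
 [139 139 140 141 140 139 135 125 118 116 116 116 134 139 136 136 123  93]
 [140 141 140 140 140 143 136 120 114 113 114 111 121 136 139 133 123 111]
 [140 142 141 141 141 144 144 120 115 117 118 121 123 131 128 119 117 123]
 [130 134 132 136 140 142 142 125 123 124 119 122 120 119 119 117 120 119]
 [121 122 123 125 128 126 127 122 128 128 121 120 114 113 117 118 120 120]]
[ 52  53  54  54  52  46 118 137 134 138 102  53  40  44] [118 126 126 132 141 170 186 144  77  56  62  65  60  60]
```

The view shows the lid level above the collar, with its lug at (365,297) directly over the near slot at (365,405). The flange edges match the projection within 0.3 px. I'll correct 1.3 mm and go down gently, with a firmer grip.

>>> {"method": "servo_tool", "body": {"moves": "0 -1.3 6 0 0.001; 0 0 8 0 0; 0 0 8 0 0; 0 0 6 0 0; 0 0 4 0 0", "grip_force": 50}}

```text
time: 8.22
tcp_pos: [0.5569, -0.0899, 0.2122]
tool_rot: [0.484, -0.482, -0.516, 0.517]
wrist_force: [0.5, 0.3, -1.3]
width: 0.0138
```

>>> {"method": "servo_tool", "body": {"moves": "0 0 2 0 0; 0 0 2 0 0; 0 0 0 0 0; 0 0 0 0 0; 0 0 0 0 0"}}

```text
time: 8.63
tcp_pos: [0.5578, -0.0902, 0.2103]
tool_rot: [-0.483, 0.483, 0.517, -0.516]
wrist_force: [0.7, -0.2, -1.7]
width: 0.0136
```

```bash
python3 d.py 557.5 -89.3 190.4 93.9
```

```text
t 8.6333 p [557.81 -90.2  210.3 ] az 93.85 tilt y [ 7.e-04 -3.e-04 -1.e+00] shift [ 0.92 19.9   0.26] turn -0.0009 F [ 0.7 -0.2 -1.7] M [0.06 0.03 0.04] w 0.01356915060982422
```

>>> {"method": "servo_tool", "body": {"moves": "0 0.6 1.5 0 0; 0 0 1 0 0; 0 0 1 0 0; 0 0 0.5 0 0; 0 0 0 0 0"}}

```text
time: 9.05
tcp_pos: [0.5575, -0.0895, 0.2057]
tool_rot: [0.483, -0.483, -0.516, 0.517]
wrist_force: [-0.4, 0.6, -1.3]
width: 0.0133
```

>>> {"method": "servo_tool", "body": {"moves": "0 0 1 0 0; 0 0 1 0 0; 0 0 1 0 0; 0 0 0 0 0; 0 0 0 0 0"}}

```text
time: 9.47
tcp_pos: [0.5576, -0.0895, 0.2029]
tool_rot: [0.483, -0.483, -0.517, 0.517]
wrist_force: [-0.8, 0.4, -1.9]
width: 0.0136
```

```bash
python3 d.py 557.5 -89.3 190.4 93.9
```

```text
t 9.4667 p [557.57 -89.52 202.92] az 93.85 tilt y [ 0. -0. -1.] shift [ 0.23 12.52  0.05] turn -0.0009 F [-0.8  0.4 -1.9] M [-0.03  0.04 -0.02] w 0.013586789258569829
```

The lid origin is at 107 mm with no rise in force, so the lugs appear to be entering the slots. I'll keep going in small steps.

>>> {"method": "servo_tool", "body": {"moves": "0 0 1 0 0; 0 0 1 0 0; 0 0 1 0 0; 0 0 0 0 0; 0 0 0 0 0"}}

```text
time: 9.88
tcp_pos: [0.5576, -0.0895, 0.2]
tool_rot: [-0.483, 0.483, 0.517, -0.516]
wrist_force: [-0.8, -0.0, -0.3]
width: 0.0138
```

>>> {"method": "servo_tool", "body": {"moves": "0 0 1 0 0; 0 0 1 0 0; 0 0 1 0 0; 0 0 0 0 0; 0 0 0 0 0"}}

```text
time: 10.3
tcp_pos: [0.5577, -0.0895, 0.1971]
tool_rot: [-0.483, 0.483, 0.517, -0.516]
wrist_force: [-0.5, 0.0, 2.5]
width: 0.0138
```

```bash
python3 d.py 557.5 -89.3 190.4 93.9
```

```text
t 10.3 p [557.67 -89.53 197.08] az 93.85 tilt y [ 3.e-04 -1.e-04 -1.e+00] shift [0.24 6.68 0.16] turn -0.0009 F [-0.5  0.   2.5] M [0.07 0.11 0.02] w 0.013753491119984753
```

The spring force matches 650 N/m at this depth, so the lugs are in the slots.

>>> {"method": "servo_tool", "body": {"moves": "0 0 1 0 0; 0 0 1 0 0; 0 0 1 0 0; 0 0 1 0 0; 0 0 0 0 0"}}

```text
time: 10.72
tcp_pos: [0.5577, -0.0895, 0.193]
tool_rot: [-0.483, 0.483, 0.517, -0.516]
wrist_force: [-1.8, 1.7, 5.5]
width: 0.0135
```

>>> {"method": "servo_tool", "body": {"moves": "0 0 1 0 0; 0 0 0.5 0 0; 0 0 0.5 0 0; 0 0 0 0 0; 0 0 0 0 0"}}

```text
time: 11.13
tcp_pos: [0.5577, -0.0895, 0.1913]
tool_rot: [-0.483, 0.483, 0.517, -0.516]
wrist_force: [-1.9, 0.9, 5.3]
width: 0.0131
```

```bash
python3 d.py 557.5 -89.3 190.4 93.9
```

```text
t 11.1333 p [557.69 -89.52 191.28] az 93.85 tilt y [ 4.e-04 -1.e-04 -1.e+00] shift [0.23 0.88 0.18] turn -0.0008 F [-1.9  0.9  5.3] M [0.18 0.27 0.03] w 0.013093767434251386
```

>>> {"method": "servo_tool", "body": {"moves": "0 0 0.5 0 0; 0 0 0 0 0; 0 0 0.4 0 0; 0 0 0 0 0; 0 0 0 0 0"}}

```text
time: 11.55
tcp_pos: [0.5577, -0.0895, 0.1904]
tool_rot: [-0.483, 0.483, 0.517, -0.516]
wrist_force: [-1.2, 1.4, 6.1]
width: 0.0134
```

```bash
python3 d.py 557.5 -89.3 190.4 93.9
python3 - <<'E'
from bench import imaging,env
import cv2,numpy as np
f=[]
for i in range(4):
    a=imaging.read_camera("side");f.append(env.state()["wrist_force"])
print(np.mean(f,0),np.std(f,0));cv2.imwrite("pics/g3.png",cv2.resize(a["img"][190:290,270:400,::-1],(780,600),interpolation=2))
E
```

```text
t 11.55 p [557.68 -89.53 190.44] az 93.85 tilt y [ 4.e-04 -1.e-04 -1.e+00] shift [0.24 0.04 0.17] turn -0.0009 F [-1.2  1.4  6.1] M [0.14 0.29 0.01] w 0.013355582704411308
[-1.81477349  1.23032648  6.50518287] [0.54233714 0.34213378 0.13043599]
```

View pics/g3.png

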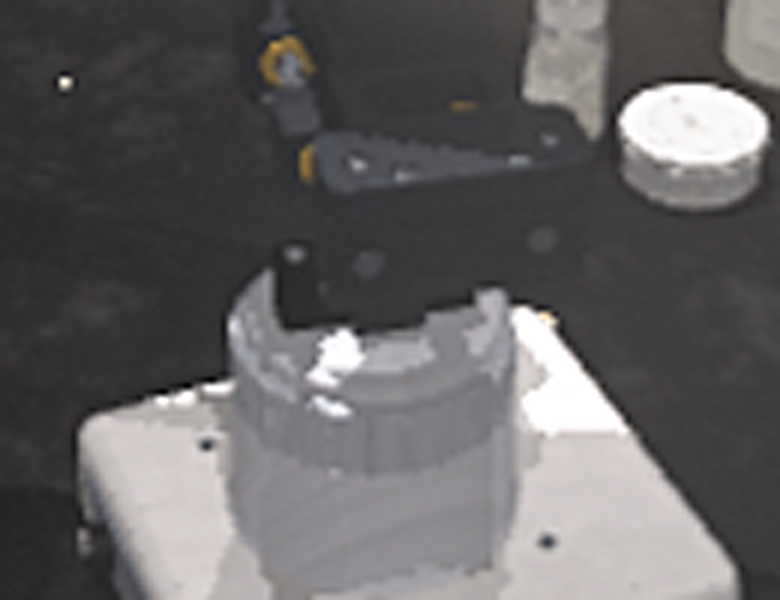

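The picture shows the flange lying practically on the rim all round. The force of about 8 N, lid weight included, puts the lid roughly 1 mm above fully down. I'll press a touch further and start the clockwise twist.

>>> {"method": "servo_tool", "body": {"moves": "0 0 0.3 0 0; 0 0 0.3 0 0; 0 0 0 0 0; 0 0 0 0 0.03; 0 0 0 0 0.03"}}

```text
time: 12.17
tcp_pos: [0.5582, -0.0897, 0.1903]
tool_rot: [-0.498, 0.499, 0.502, -0.501]
wrist_force: [0.1, 0.1, 6.7]
width: 0.0136
```

>>> {"method": "servo_tool", "body": {"moves": "0 0 0 0 0.03; 0 0 0 0 0.03; 0 0 0 0 0.03; 0 0 0 0 0; 0 0 0 0 0"}}

```text
time: 12.58
tcp_pos: [0.5583, -0.0899, 0.1904]
tool_rot: [-0.519, 0.521, 0.479, -0.479]
wrist_force: [0.5, -0.9, 6.7]
width: 0.0136
```

```bash
python3 d.py 557.5 -89.3 190 57.1
```

```text
t 12.5833 p [558.35 -89.95 190.37] az 85.25 tilt y [ 0.0022 -0.0011 -1.    ] shift [0.58 0.37 0.9 ] turn 0.4913 F [ 0.5 -0.9  6.7] M [-0.02  0.05  0.03] w 0.013563348159734496
```

The lid has turned 0.15 rad, past the slot play, with no torque or side force, so the lugs are under the flange. Continuing.

>>> {"method": "servo_tool", "body": {"moves": "0 0 0 0 0.04; 0 0 0 0 0.04; 0 0 0 0 0.04; 0 0 0 0 0.04; 0 0 0 0 0.04"}}

```text
time: 13.0
tcp_pos: [0.5584, -0.0901, 0.1904]
tool_rot: [-0.565, 0.567, 0.424, -0.424]
wrist_force: [-0.2, -0.3, 6.4]
width: 0.0137
```

>>> {"method": "servo_tool", "body": {"moves": "0 0 0 0 0.04; 0 0 0 0 0.04; 0 0 0 0 0.04; 0 0 0 0 0.04; 0 0 0 0 0.04"}}

```text
time: 13.42
tcp_pos: [0.5584, -0.0901, 0.1904]
tool_rot: [-0.605, 0.606, 0.366, -0.365]
wrist_force: [0.7, -0.3, 6.0]
width: 0.0135
```

```bash
python3 d.py 557.5 -89.3 190 57.1
```

```text
t 13.4167 p [558.38 -90.07 190.4 ] az 62.23 tilt y [ 0.0023 -0.0013 -1.    ] shift [0.28 0.4  1.14] turn 0.0895 F [ 0.7 -0.3  6. ] M [-0.18  0.09  0.13] w 0.013494815838693613
```

>>> {"method": "servo_tool", "body": {"moves": "0 0 0 0 0.03; 0 0 0 0 0.02; 0 0 0 0 0.02; 0 0 0 0 0; 0 0 0 0 0"}}

```text
time: 13.83
tcp_pos: [0.5582, -0.0899, 0.1904]
tool_rot: [-0.617, 0.618, 0.345, -0.344]
wrist_force: [-0.3, -0.1, 7.8]
width: 0.0137
```

```bash
python3 d.py 557.5 -89.3 190 57.1
```

```text
t 13.8333 p [558.16 -89.91 190.37] az 58.34 tilt y [ 0.0017 -0.0011 -1.    ] shift [0.17 0.37 0.88] turn 0.0216 F [-0.3 -0.1  7.8] M [-0.1   0.24  0.12] w 0.013659159222247872
```

>>> {"method": "servo_tool", "body": {"moves": "0 0 0 0 0.02; 0 0 0 0 0.02; 0 0 0 0 0; 0 0 0 0 0; 0 0 0 0 0"}}

```text
time: 14.25
tcp_pos: [0.5578, -0.0895, 0.1903]
tool_rot: [-0.624, 0.624, 0.333, -0.332]
wrist_force: [-3.0, 1.7, 9.6]
width: 0.0138
```

```bash
python3 d.py 557.5 -89.3 190 57.1
```

```text
t 14.25 p [557.76 -89.5  190.33] az 56.09 tilt y [ 5.e-04 -4.e-04 -1.e+00] shift [0.02 0.33 0.32] turn -0.0176 F [-3.   1.7  9.6] M [0.2  0.52 0.4 ] w 0.013776991601763459
```

>>> {"method": "servo_tool", "body": {"moves": "0 0 0 0 0.015; 0 0 0 0 0.015; 0 0 0 0 0; 0 0 0 0 0; 0 0 0 0 0"}}

```text
time: 14.67
tcp_pos: [0.5577, -0.0895, 0.1903]
tool_rot: [-0.629, 0.629, 0.323, -0.323]
wrist_force: [-3.3, 1.1, 9.4]
width: 0.0139
```

```bash
python3 d.py 557.5 -89.3 190 57.1
```

```text
t 14.6667 p [557.71 -89.46 190.32] az 54.43 tilt y [ 3.e-04 -7.e-04 -1.e+00] shift [0.01 0.32 0.27] turn -0.0466 F [-3.3  1.1  9.4] M [0.2  0.57 0.78] w 0.013865717230035966
```

Torque is now rising steeply (0.8 N m at 0.68 rad), so this is the stop. I'll relieve the torque, rise slowly with the spring into the pockets, and open.

>>> {"method": "servo_tool", "body": {"moves": "0 0 0 0 -0.03; 0 0 -1 0 0; 0 0 -1 0 0; 0 0 -1 0 0; 0 0 0 0 0"}}

```text
time: 15.08
tcp_pos: [0.5576, -0.0895, 0.1922]
tool_rot: [0.624, -0.624, -0.332, 0.332]
wrist_force: [2.0, 0.2, 0.3]
width: 0.0139
```

```bash
python3 d.py 557.5 -89.3 194.9 57.1
```

```text
t 15.0833 p [557.57 -89.47 192.21] az 56.03 tilt y [ 0.  0. -1.] shift [ 0.1  -2.69  0.16] turn -0.0186 F [2.  0.2 0.3] M [ 0.02 -0.15  0.31] w 0.013896715714036865
```

>>> {"method": "servo_tool", "body": {"moves": "0 0 0 0 -0.01; 0 0 0 0 -0.01; 0 0 0 0 0; 0 0 0 0 0; 0 0 0 0 0"}}

```text
time: 15.5
tcp_pos: [0.5575, -0.0895, 0.1925]
tool_rot: [0.621, -0.621, -0.338, 0.338]
wrist_force: [0.8, 1.2, 3.0]
width: 0.0136
```

```bash
python3 d.py 557.5 -89.3 194.9 57.1
```

```text
t 15.5 p [557.54 -89.5  192.55] az 57.17 tilt y [-0.e+00  1.e-04 -1.e+00] shift [ 0.14 -2.35  0.14] turn 0.0012 F [0.8 1.2 3. ] M [0.15 0.04 0.06] w 0.013599687804744734
```

>>> {"method": "servo_tool", "body": {"moves": "0 0 -0.7 0 0; 0 0 -0.7 0 0; 0 0 0 0 0; 0 0 0 0 0; 0 0 0 0 0"}}

```text
time: 15.92
tcp_pos: [0.5576, -0.0895, 0.194]
tool_rot: [-0.621, 0.621, 0.338, -0.338]
wrist_force: [-0.7, 1.0, 3.7]
width: 0.0134
```

```bash
python3 d.py 557.5 -89.3 194.9 57.1
```

```text
t 15.9167 p [557.55 -89.52 193.98] az 57.18 tilt y [ 1.e-04 -1.e-04 -1.e+00] shift [ 0.16 -0.92  0.17] turn 0.0014 F [-0.7  1.   3.7] M [0.18 0.09 0.16] w 0.013352079801860178
```

The lid is at about 98.1 mm, above the 96 mm limit under the flange, with the spring still pushing up: the lugs are in the pockets. Releasing and backing off.

>>> {"method": "servo_tool", "body": {"moves": "0.6 0 0 0 0; 0.6 0 0 0 0; 0.6 0 0 0 0; 0.6 0 0 0 0; 0.6 0 0 0 0"}}

```text
time: 16.33
tcp_pos: [0.5574, -0.0895, 0.1935]
tool_rot: [0.621, -0.621, -0.338, 0.338]
wrist_force: [-0.1, -0.4, 1.0]
width: 0.0451
```

>>> {"method": "servo_tool", "body": {"moves": "0.6 0 -5 0 0; 0.6 0 -10 0 0; 0.6 0 -20 0 0; 0.6 0 -30 0 0; 0.6 0 -30 0 0"}}

```text
time: 16.75
tcp_pos: [0.5571, -0.0894, 0.2901]
tool_rot: [0.621, -0.621, -0.338, 0.339]
wrist_force: [0.6, -0.4, 0.1]
width: 0.0527
```

>>> {"method": "servo_tool", "body": {"moves": "0.6 0 -25 0 0; 0.6 0 -15 10 0; 0.6 0 0 30 0; 0.6 0 0 35 0; 0.6 0 0 35 0"}}

```text
time: 17.17
tcp_pos: [0.4643, -0.0296, 0.33]
tool_rot: [-0.621, 0.621, 0.339, -0.338]
wrist_force: [-0.2, -0.0, -0.3]
width: 0.0525
```

>>> {"method": "servo_tool", "body": {"moves": "0.6 0 0 35 0; 0.6 0 0 30 0; 0.6 0 0 20 0; 0.6 0 0 10 0; 0.6 0 0 0 0"}}

```text
time: 17.58
tcp_pos: [0.3844, 0.0224, 0.3298]
tool_rot: [-0.62, 0.621, 0.339, -0.338]
wrist_force: [0.4, -0.0, -0.4]
width: 0.0532
```

Run:
```python
from bench import imaging,env
import cv2,numpy as np
s=env.state();print(s["time"],s["tcp_pos"],s["wrist_force"])
a=imaging.read_camera("side");np.savez("side2.npz",**a);t=imaging.read_camera("top");np.savez("top2.npz",**t)
cv2.imwrite("pics/g4.png",np.hstack([cv2.resize(a["img"][210:270,292:372,::-1],(400,300),interpolation=2),cv2.resize(t["img"][158:218,364:444,::-1],(400,300),interpolation=2)]))
cv2.imwrite("pics/g5.png",t["img"][:,:,::-1])
```

```text
17.5833 [0.38442116 0.02239512 0.32980815] [ 0.44706223 -0.00792069 -0.35733407]
```

View pics/g4.png

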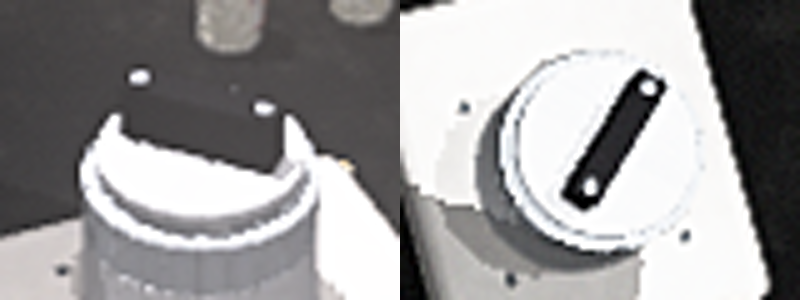

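The lid sits level in the collar with the arm clear. Screw heads are at (649,88) and (590,186) in the top crop, (264,107) and (140,76) in the side crop. Next I'll check height and centre, and whether the bystanders moved.

Run:
```python
from h import *
T=dict(np.load("top2.npz"));S=dict(np.load("side2.npz"));T0=np.load("top0.npz")["img"].astype(int)
q=lambda x,y,ox,oy:(np.array([x,y])+.5)/5-.5+[ox,oy]
P=[]
for a,b in(((249,88),(264,107)),((190,186),(140,76))):
    x,r=tri(T,q(*a,364,158),S,q(*b,292,210));P.append(x*1e3);print(x*1e3,r)
d=P[0]-P[1];print("mid",(P[0]+P[1])/2,"ang",np.degrees(np.arctan2(d[1],d[0])),"lid z",(P[0]+P[1])[2]/2-52.4)
D=np.abs(T["img"].astype(int)-T0).max(2)[95:205,235:320];print("bystander diff px",(D>60).sum())
```

```text
[ 577.08526503 -101.95448861  151.75508774] [np.float64(0.057964155429466424), np.float64(0.05796415542975802)]
[537.08944735 -76.41188941 151.70798858] [np.float64(0.07599031017555255), np.float64(0.07599031017534816)]
mid [557.08735619 -89.18318901 151.73153816] ang -32.563593654091605 lid z 99.33153816200829
bystander diff px 26
```

```bash
python3 -c "
from bench import job
print(job.finish_job())"
```

```text
the job is handed in; nothing more can be done
None
```

The lid is on the mill and locked, and I handed the job in at about 17.6 s of the 64 s allowed. `job.finish_job()` gives no verdict, so this rests on my own checks.

**What I did:** I gripped the lid by its bar and turned it to the slot angle seen in both views, about 3.9° off the mill's y axis. The lugs entered the slots at the first try. I then pushed down against the spring, twisted clockwise to the stop, let the spring lift the lid into the pockets, released it and backed away.

**Last checks:**

| Check | Measured | Wanted |
|---|---|---|
| Lid origin above the mill's origin | 99.3 mm, from the bar's screw heads in two views | 97.6–100.8 mm |
| Distance from the collar's axis | about 0.2 mm | under 4 mm |
| Level | bar ends differ by 0.05 mm | within 0.05 rad |
| Bar angle | -32.6°, a turn of about 0.64 rad from the slots | 0.64 rad |
| Highest wrist force I read | about 10 N | lid on mill up to 60 N, wrist up to 120 N |

**Less certain:**
- **Start of the lift:** the lid first stuck, because I was still pressing against the stop. It rose freely once I turned the tool back about 0.02 rad.
- **Vials and dishes:** I only compared the top picture before and after. 26 pixels differed around them, probably shadow or noise, and the arm never came near them.

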